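# Clamp a cuvette and pin the clamshell shut

## Robot

A 6-joint arm with a two-finger parallel gripper is mounted at the origin on a cart in front of the work surface, level with it; the furniture and walls round the work are solid. World frame = base frame: x ahead of the robot, y to its left, z up, the work surface at z = 0. Lengths are in m, angles in degrees, forces in N, time in s.
With the tool pointing down it reaches from about 0.275 to 1 m from the base axis. Payload 8.4 kg.
Tool frame: the origin (TCP) lies at the very end of the fingers, on their centre line; the grasp point (between the pads) lies 19 mm behind it; z points along the fingers, y is the line along which they close (so a half turn about z gives the same grasp; the last joint's range is limited). The gripper opens to 85 mm and grips with 20 to 120 N. Pads are 22 mm wide; open, the fingers measure 114 mm over their backs; the gripper's body (76 mm by 85 mm) begins 54 mm behind the grasp point. The pads swing forward as they close: fully open they stand 13 mm farther back than shut.
Start: joints at [-73.075, 20.225, 93.587, -0, 66.188, -0.138], TCP at [0.183, -0.597, 0.231] pointing down, gripper open.
Joint ranges: [-150.9, 150.9], [-52.94, 120.26], [3.33, 152.33], [-74.26, 254.26], [0, 154.13], [-172.89, 172.89]. Speed limits (degrees/s): [127.2, 127.2, 159.86, 180, 180, 180].

## Interface

Orientations are given as [roll, pitch, yaw] about the fixed x, y, z axes, in that order (R = Rz(yaw) Ry(pitch) Rx(roll)).
In Python, from bench import r gives the robot as it stands.
- The arm moves only by the tool move_arm, never from a script. Its argument "commands" is text: rows parted by semicolons, each of 4 numbers parted by spaces: the shift along the tool's x, y, z in m, then the turn about the tool's z in degrees. A call has 1 to 12 rows; each row shifts and turns the commanded pose from where the row before left it, along the tool's axes as they then stand; what a row does not reach is not made up. A row lasts 1/12 s, in which the tool goes at most 41.7 mm and 7.16 degrees, less where a joint would pass 70% of its speed; a pose out of reach is approached as far as the arm can. A call with a gripper value outside its range is refused whole. "jaw" is the opening, from 0 (shut) to 1 (fully open), set as the call begins (left out, the last holds). The fingers move at their own pace and stop on an object; "newtons" is the grip in N (left out, the last holds). Time passes only in rows, so rows that do not move let the fingers close. It gives the time, the measured TCP pose, the force, the opening and the grip force at its end, in the units of the state.
- r.sense(): the state, without advancing time (a new reading comes with each control period).
- r.capture(name): name is "side" or "top" or "wrist"; returns the picture (420x560x3 uint8, red, green, blue); there is no depth.
- r.get_calibration(name): a dict with "fx", "fy", "cx", "cy" (pixels), "dist" ([k1, k2, p1, p2, k3] as OpenCV has them; the pictures are not rectified), "R" (3x3) and "t" (3): a world point X has camera coordinates R X + t. Camera axes: x right, y down, z forward; pixel columns grow to the right and rows downward; lengths in m; the calibration is good to about 2 mm. A picture is of the moment at which its call begins: read the wrist's pose just before it. get_calibration takes no time and is no camera call; for the wrist camera it gives the pose at the moment of the call.
- r.hand_in(): hands the job in; it is judged then, once.
Trained networks look in the newest picture that a camera, given by its name, has taken for a name from the list of things; names that differ only in an ending like _2 or _b are one class to them, and where a whole thing is asked for, a point or a joint stands for the part that bears it (a point fixed in the world has none). Each returns a list of dicts, best first, with "conf" (0 to 1); they miss things now and then, are a little off and sometimes report something else, mostly with a low value. They report only what shows in the picture. A call takes as long as a camera call.
- r.spot_in(label, camera): "rect" ([left, top, right, bottom] in pixels, round what is visible of it).
The state is a dict: "time": time; "joint_positions": joint angles; "qvel": joint speeds; "tau": joint torques, N m; "eef_pos": TCP position; "tcp_rot": TCP orientation; "contact_force": force on the tool from outside, world axes, zero at the start; "wrist_torque": the same for the moment, N m; "finger_gap": finger opening in m; "finger_force": force on a finger pad.
Only numpy, scipy, OpenCV 4.12 (cv2) and the standard library are available. Lean on these libraries where they do the work, as an engineer would, in place of code of your own. Each camera call takes 0.05 s, during which the arm holds its last target. There are 200 camera calls.

## Task

Slide the clamp's orange-tabbed jaw in until it bears on the cuvette, without crushing it, then swing the blue lid down over it. Then take the red-knobbed locking pin from its stand, push it down through the hole in the lid into the hole in the lower half until its collar bears on the lid, and finish while still gripping the pin and pressing it down, so that the lid is held fully shut against its spring. Leave the sample vial alone.

Things in the scene. Friction and masses are not known exactly. Their poses are not given: they have to be found in the camera images.
- jig: Blue clamshell cuvette clamp fixed to the bench. Origin: on the bench; x points from the lid's free edge towards the hinge, y towards the jaw's orange tab, z up. Foot plate 8 mm thick, local x -68 to 76, y -58 to 118 mm. Lower half: x -50 to 50, y -45 to 45 mm, top at z = 30 mm; a brass spring plunger at x -28, y -33 mm stands 6 mm proud of it.
- jaw (a joint): Sliding jaw, m: 0 = fully back, grows as the jaw slides towards local -y of the clamp; with the 12 mm wide cuvette squeezed against the fixed jaw it reads about 0.0275. Friction 1.5 N; it stays where it is left.
- jaw_tab (a point): Middle of the top edge of the outer face of the jaw's orange thumb tab; this face looks along the clamp's +y and is pushed towards -y. Tab 40 mm along x, 10 mm thick, from 14 to 60 mm above the bench.
- lid (a joint): Lid hinge, rad: 0 = fully shut, grows as it opens (starts about half open; friction of 0.11 N m holds it). The hinge line runs along the clamp's y at local x = 56, z = 34 mm. At about 0.07 rad the closing lid meets the spring plunger, and it springs back to there when let go; keeping it at 0 takes about 6 N down at its hole.
- lid_edge (a point): Middle of the lid's free edge at its outer (upper) face, 108 mm from the hinge line. The lid is a blue plate 102 x 90 x 8 mm with a glass window; shut, it lies flat with its top 38 mm above the bench. Pushed on its outer face to close it.
- hole (a point): Centre of the mouth of the pin hole in the lower half, 30 mm above the bench; the vertical hole is 12.5 mm in diameter and 22 mm deep. The equal hole through the lid lies 84 mm from the hinge line on the lid's middle and comes straight above this one when the lid is down.
- cuvette_mid (a point): Centre of the clear cuvette, a 12 x 12 x 45 mm block lying along the clamp's x in a channel of the lower half (local x -12 to 36 mm, floor at z = 14 mm), whose fixed jaw face is at y = -15 mm.
- pin_knob (a point): Centre of the pin's red round knob, 16 mm in diameter, 40 mm tall; grip it here from above. The pin's z points up along it. The pin, 72 mm long in all, stands upright in a grey stand (foot 74 x 56 mm, top 36 mm above the bench) with its collar resting on that top.
- pin_collar (a point): Centre of the underside of the pin's steel collar (28 mm in diameter, 4 mm thick), 24 mm below the middle of the knob.
- pin_tip (a point): Lower end of the pin's steel shank, on its axis: shank 10 mm in diameter, 28 mm long below the collar, nose tapered over 5 mm.
- vial_mid (a point): Centre of the black-capped glass sample vial, 33 mm in diameter and 70 mm tall, standing on the bench; a bystander to leave alone.

How it is judged (in metres and radians):
On the way, in this order (a step that is already met when the one before it is completed fails the run):
1. the jaw bears on the cuvette (value of joint jaw above 0.026 m and contact force between cuvette and jig above 1 N), for 0.1 s.
2. the lid is swung down to its spring (value of joint lid below 0.09 rad), for 0.1 s.
3. the pin stands through the lid in the lower half (z of pin_tip in the frame of jig below 0.024 m and horizontal distance between pin_tip and hole below 0.004 m and value of joint lid below 0.09 rad), for 0.1 s.
At the end, for the whole second after the job is handed in: The robot still holds the pin and presses it down (over 3 N of pin on clamp, over 2 N of fingers on pin): collar within 2.5 mm of the shut lid's top, pin upright within 0.15 rad and within 4 mm of the hole's axis, lid within 0.02 rad of fully shut, jaw within 1.5 mm of touching the seated cuvette (value of joint lid below 0.02 rad and value of joint jaw above 0.026 m and y of cuvette_mid in the frame of jig below -0.0075 m and z of cuvette_mid in the frame of jig below 0.022 m and horizontal distance between each of pin_tip, pin_collar and hole below 0.004 m and z of pin_collar in the frame of jig below 0.0405 m and angle between pin_tip's own z axis and vertical below 0.15 rad and contact force between pin and jig above 3 N and contact force between the fingers and pin above 2 N); the arm keeps its last pose, push and grip.
It fails at once if the cuvette is crushed (over 80 N, summed over both jaws) (contact force between cuvette and jig above 80 N).
It fails at once if the sample vial is disturbed (moved over 30 mm) (distance of vial_mid from where it was at the start of the episode above 0.03 m).
It also fails if it takes over 62 s, if anything falls off the work surface, if the arm or the gripper's body presses on something with over 40 N, if the wrist force passes 120 N, or if a joint passes its speed limit or range.

## Working session

There is one attempt and no reset: what is moved stays moved. The work goes in short steps, Python scripts to look and compute and a tool call to move; the robot and the scene stay as the last step left them, time stands still between calls to the robot, and variables do not carry over. Pictures are saved under pics/ and viewed, at most 10 in all, crops included, and the job is handed in when it is done.

Besides the shell and the picture viewer there is one more tool, called after ">>>" as a command line: name --argument value ..., lists and objects as JSON in quotes. move_arm: Moves the arm, as the interface text tells. Its arguments: {"type":"object","properties":{"commands":{"type":"string"},"jaw":{"type":"number"},"newtons":{"type":"number"}},"required":["commands"]}

```bash
mkdir -p pics; cat > h.py <<'E'
import numpy as np,cv2
from bench import r
def ray(cam,uv,cal=None):
    c=cal or r.get_calibration(cam)
    K=np.array([[c['fx'],0,c['cx']],[0,c['fy'],c['cy']],[0,0,1]]);R=np.array(c['R']);t=np.array(c['t'])
    p=cv2.undistortPoints(np.array([[uv]],float),K,np.array(c['dist']))[0,0]
    return -R.T@t, R.T@np.array([p[0],p[1],1])
def atz(cam,uv,z,cal=None):
    o,d=ray(cam,uv,cal); return o+d*(z-o[2])/d[2]
def proj(cam,X,cal=None):
    c=cal or r.get_calibration(cam)
    K=np.array([[c['fx'],0,c['cx']],[0,c['fy'],c['cy']],[0,0,1]]);R=np.array(c['R'])
    return cv2.projectPoints(np.atleast_2d(X).astype(float),cv2.Rodrigues(R)[0],np.array(c['t'],float),K,np.array(c['dist']))[0][:,0]
def snap(cam,name):
    im=r.capture(cam); cv2.imwrite(f'pics/{name}.png',im[:,:,::-1]); return im
E
python3 - <<'E'
from h import *
print(r.sense())
for c in('side','top'):
    snap(c,c+'0')
    k=r.get_calibration(c); print(c,-np.array(k['R']).T@np.array(k['t']))
    for l in('jig','jaw_tab','lid','lid_edge','hole','pin_knob','pin_collar','vial_mid','cuvette_mid'):
        print(l,[(np.round(d['rect']).astype(int).tolist(),round(d['conf'],2)) for d in r.spot_in(l,c)[:2]])
E
```

```text
{'time': 0.0, 'joint_positions': array([-7.30740402e+01,  2.02628590e+01,  9.36294432e+01, -1.78373058e-03,
        6.61873088e+01, -1.39805442e-01]), 'qvel': array([ 0.01083108, -0.01430568, -0.07073154, -0.06622882,  0.09105945,
        0.04177675]), 'tau': array([ 4.55151181e-03, -6.05246258e+01, -3.42065442e+01,  1.99452993e-04,
        9.06484143e-03,  3.54346321e-05]), 'eef_pos': array([ 0.1832462 , -0.59703455,  0.23055488]), 'tcp_rot': array([-1.79920385e+02,  1.43661919e-03,  1.70664876e+01]), 'contact_force': array([0.30830296, 0.0093948 , 0.05175078]), 'wrist_torque': array([-0.02453119, -0.01303286, -0.01139896]), 'finger_force': 0.0, 'finger_gap': 0.08561093682763087}
side [0.55991768 0.77142728 0.56572013]
jig [([235, 214, 313, 304], 0.92), ([251, 214, 298, 264], 0.35)]
jaw_tab [([259, 261, 283, 291], 0.8), ([254, 215, 296, 263], 0.56)]
lid [([253, 216, 296, 264], 0.81), ([235, 186, 246, 218], 0.62)]
lid_edge [([251, 214, 298, 262], 0.92)]
hole [([233, 213, 317, 306], 0.57), ([305, 181, 316, 195], 0.2)]
pin_knob [([304, 178, 314, 194], 0.43)]
pin_collar [([308, 179, 315, 198], 0.52)]
vial_mid [([233, 187, 244, 217], 0.9)]
cuvette_mid [([267, 252, 289, 263], 0.52)]
top [0.4233049  0.00112065 0.94790925]
jig [([207, 184, 285, 256], 0.85), ([211, 202, 238, 222], 0.63)]
jaw_tab [([210, 200, 236, 221], 0.7)]
lid [([236, 192, 278, 232], 0.87), ([345, 163, 360, 182], 0.72)]
lid_edge [([236, 194, 282, 233], 0.85), ([215, 199, 237, 215], 0.6)]
hole [([204, 185, 285, 256], 0.9)]
pin_knob [([368, 246, 378, 258], 0.5)]
pin_collar [([367, 248, 382, 259], 0.48)]
vial_mid [([345, 163, 363, 183], 0.54)]
cuvette_mid []
```

View pics/top0.png

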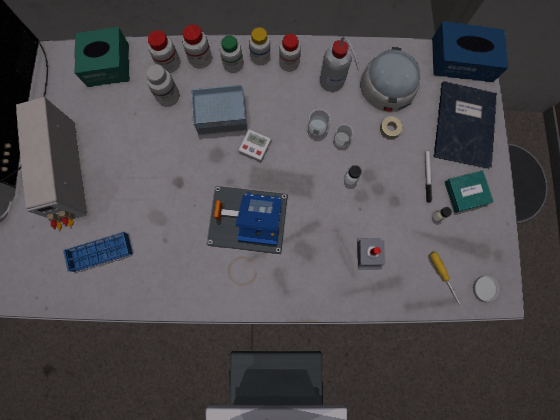

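View pics/side0.png

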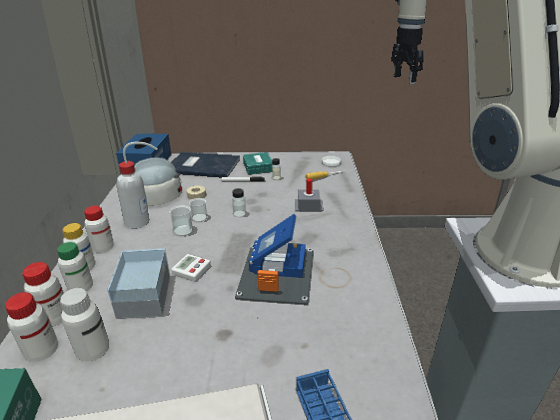

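```bash
python3 - <<'E'
from h import *
im=cv2.imread('pics/top0.png')
c=cv2.resize(im[175:265,195:295],None,fx=6,fy=6,interpolation=cv2.INTER_CUBIC); cv2.imwrite('pics/crop1.png',c)
for uv in [(217,187),(287,194),(281,252),(209,247)]: print(atz('top',uv,0.008).round(3))
for n,uv,z in[('tab',(218,210),.06),('knob',(377,251),.06),('stand',(371,254),.036),('vial',(352,176),.035)]: print(n,atz('top',uv,z).round(3))
print(r.get_calibration('wrist'))
E
```

```text
[0.658 0.143 0.008]
[ 0.642 -0.025  0.008]
[ 0.503 -0.011  0.008]
[0.514 0.158 0.008]
tab [0.592 0.131 0.06 ]
knob [ 0.501 -0.223  0.06 ]
stand [ 0.496 -0.215  0.036]
vial [ 0.68  -0.177  0.035]
{'fx': 319.59064426657864, 'fy': 319.59064426657864, 'cx': 283.4233670306898, 'cy': 200.39899598013045, 'dist': array([-0.04642625,  0.        ,  0.        ,  0.        ,  0.        ]), 'R': array([[ 2.92804080e-01, -9.56172452e-01,  1.15344642e-04],
       [-9.19077732e-01, -2.81411464e-01,  2.75869010e-01],
       [-2.63745888e-01, -8.08815822e-02, -9.61195233e-01]]), 't': array([-0.62507552, -0.03570438,  0.3789381 ])}
```

View pics/crop1.png

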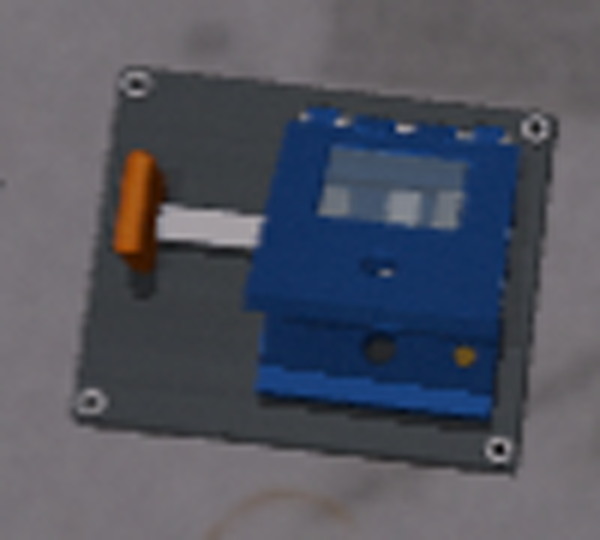

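```bash
python3 - <<'E'
from h import *
from scipy.optimize import least_squares
L=np.array([[76,118,8],[76,-58,8],[-68,-58,8],[-68,118,8],[-28,0,30],[-28,-33,36]])/1e3
P=np.array([(120,68),(555,115),(515,473),(73,420),(380,347),(465,356)])/6+[195-.42,175-.42]
cal=r.get_calibration('top')
def W(p,X): c,s=np.cos(p[2]),np.sin(p[2]); X=np.atleast_2d(X); return np.c_[p[0]+c*X[:,0]-s*X[:,1],p[1]+s*X[:,0]+c*X[:,1],X[:,2]]
f=lambda p:(proj('top',W(p,L),cal)-P).ravel()
s=least_squares(f,[.57,.03,0],loss='soft_l1'); print(s.x,np.degrees(s.x[2]),f(s.x).round(1))
print('hole',W(s.x,[-.028,0,.03]))
o,d=ray('top',np.array([138,165])/6+[195,175]);print('tab top',atz('top',np.array([133,205])/6+[194.6,174.6],.06))
for l in (.5,.6,.7,.8,.9,1.):
    a=l; e=np.array([[.056-.108*np.cos(a)+0,y,.034+.108*np.sin(a)] for y in(.045,-.045)]); print(l,((proj('top',W(s.x,e),cal)-[194.6,174.6])*6).round(0).tolist())
E
```

```text
[ 0.57346699  0.03993643 -0.10824624] -6.202052903044896 [ 0.  -0.4  0.4 -0.2  0.5  0.1 -0.7  0.4 -0.2  0.1 -0.  -0.1]
hole [[0.54563087 0.04296141 0.03      ]]
tab top [0.59497618 0.13417827 0.06      ]
0.5 [[244.0, 343.0], [493.0, 371.0]]
0.6 [[243.0, 324.0], [495.0, 352.0]]
0.7 [[243.0, 302.0], [497.0, 330.0]]
0.8 [[244.0, 278.0], [500.0, 306.0]]
0.9 [[245.0, 252.0], [502.0, 280.0]]
1.0 [[246.0, 224.0], [505.0, 252.0]]
```

>>> move_arm --commands "0 0 0 5.8;0 0 0 5.8;0 0 0 5.8;0 0 0 5.8;0.0138 -0.0338 0 0;0.0138 -0.0338 0 0;0.0138 -0.0338 0 0;0.0138 -0.0338 0 0;0.0138 -0.0338 0 0;0.0138 -0.0338 0 0;0.0138 -0.0338 0 0;0.0138 -0.0338 0 0" --jaw 0

```text
time: 2.0
eef_pos: [0.3225, -0.3389, 0.2315]
tcp_rot: [180.0, -0.0, -6.2]
contact_force: [1.1, -0.4, -0.6]
finger_gap: -0.0002
finger_force: 0.0
```

>>> move_arm --commands "0.0138 -0.0338 0 0;0.0138 -0.0338 0 0;0.0138 -0.0338 0 0;0.0138 -0.0338 0 0;0.0138 -0.0338 0 0;0.0138 -0.0338 0 0;0.0138 -0.0338 0 0;0.0138 -0.0338 0 0;0.0138 -0.0338 0 0;0.0138 -0.0338 0 0;0 0 0 0;0 0 0 0"

```text
time: 3.0
eef_pos: [0.496, -0.0176, 0.2312]
tcp_rot: [180.0, 0.0, -5.9]
contact_force: [-0.4, -0.2, -0.5]
finger_gap: 0.0002
finger_force: 0.0
```

>>> move_arm --commands "0.0138 -0.0333 0 0.05;0.0138 -0.0333 0 0.05;0.0138 -0.0333 0 0.05;0.0138 -0.0333 0 0.05;0.0138 -0.0333 0 0;0.0138 -0.0333 0 0;0 0 0.026 0;0 0 0.026 0;0 0 0.026 0;0 0 0 0;0 0 0 0"

```text
time: 3.92
eef_pos: [0.5985, 0.169, 0.1524]
tcp_rot: [179.9, 0.2, -6.4]
contact_force: [0.0, 0.2, -0.0]
finger_gap: 0.0004
finger_force: 0.0
```

```bash
python3 - <<'E'
from h import *
s=r.sense();print(s['eef_pos'],s['tcp_rot'])
cal=r.get_calibration('wrist');im=snap('wrist','w1')
for l in('jaw_tab','lid','lid_edge','cuvette_mid','pin_knob'):
    print(l,[(np.round(d['rect']).astype(int).tolist(),round(d['conf'],2)) for d in r.spot_in(l,'wrist')[:2]])
E
```

```text
[0.59849727 0.16902774 0.15243079] [ 1.79917546e+02  1.69877902e-01 -6.39619599e+00]
jaw_tab [([316, 166, 400, 226], 0.84)]
lid [([390, 137, 540, 272], 0.93)]
lid_edge [([390, 136, 543, 275], 0.75), ([316, 167, 400, 224], 0.38)]
cuvette_mid []
pin_knob []
```

View pics/w1.png

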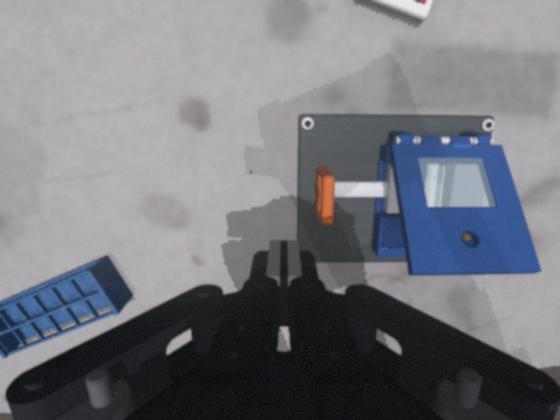

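```bash
cat >> h.py <<'E'
JP=[0.57347,0.03994,-0.10825]
def loc(X):
    c,s=np.cos(JP[2]),np.sin(JP[2]);d=np.array(X)-[JP[0],JP[1],0]
    return np.array([c*d[0]+s*d[1],-s*d[0]+c*d[1],d[2]])
E
python3 - <<'E'
from h import *
for n,uv,z in[('corner',(299,114),.008),('cornerR',(494,116),.008),('cornerB',(297,262),.008),('tabTL',(319,169),.06),('tabTR',(332,169),.06),('tabBL',(320,224),.06),('tabBR',(334,223),.06)]:
    print(n,(loc(atz('wrist',uv,z))*1e3).round(1))
print(loc(r.sense()['eef_pos']))
o=np.array([-.028]);
for a in(.6,.65,.7,.75,.8):
    e=np.array([[.056-.108*np.cos(a),y,.034+.108*np.sin(a)] for y in(.045,-.045)])
    c,s=np.cos(JP[2]),np.sin(JP[2])
    W=np.c_[JP[0]+c*e[:,0]-s*e[:,1],JP[1]+s*e[:,0]+c*e[:,1],e[:,2]]
    print(a,proj('wrist',W).round().tolist())
E
```

```text
corner [ 78.6 118.7   8. ]
cornerR [ 77.8 -56.6   8. ]
cornerB [-64.4 119.3   8. ]
tabTL [ 39.  105.7  60. ]
tabTR [39.  95.8 60. ]
tabBL [ -5.  103.7  60. ]
tabBR [-4.2 92.6 60. ]
[0.01264435 0.13259081 0.15496431]
0.6 [[406.0, 277.0], [526.0, 275.0]]
0.65 [[409.0, 276.0], [532.0, 274.0]]
0.7 [[411.0, 275.0], [537.0, 273.0]]
0.75 [[414.0, 273.0], [542.0, 271.0]]
0.8 [[417.0, 271.0], [548.0, 269.0]]
```

>>> move_arm --commands "0 0 0.027 0;0 0 0.027 0;0 0 0.027 0;0 0 0.026 0;0 0.005 0 0;0 0.005 0 0;0 0.005 0 0;0 0.005 0 0;0 0.004 0 0;0 0 0 0"

```text
time: 5.05
eef_pos: [0.5977, 0.1459, 0.0479]
tcp_rot: [-180.0, -0.1, -6.4]
contact_force: [-0.1, 0.4, -0.3]
finger_gap: -0.0
finger_force: 0.0
```

>>> move_arm --commands "0 0.004 0 0;0 0.004 0 0;0 0 0 0"

```text
time: 5.3
eef_pos: [0.5962, 0.1381, 0.0467]
tcp_rot: [-180.0, -0.0, -6.3]
contact_force: [0.1, 0.4, 0.3]
finger_gap: -0.0002
finger_force: 0.0
```

>>> move_arm --commands "0 0.004 0 0;0 0.004 0 0;0 0 0 0"

```text
time: 5.55
eef_pos: [0.5954, 0.1321, 0.0465]
tcp_rot: [-179.8, -0.0, -6.4]
contact_force: [0.7, 10.1, 0.7]
finger_gap: -0.0001
finger_force: 5.3
```

```bash
python3 - <<'E'
from h import *
s=r.sense();print(s['eef_pos'],loc(s['eef_pos']),s['contact_force'])
a=snap('side','s2');b=snap('wrist','w2')
A=cv2.resize(a[200:320,225:345],(480,480),interpolation=cv2.INTER_CUBIC)
cv2.imwrite('pics/c2.png',A[:,:,::-1])
E
```

```text
[0.59544667 0.13206506 0.04651411] [0.01189496 0.09396015 0.04651411] [ 0.72752086 10.06935911  0.66772693]
```

View pics/c2.png

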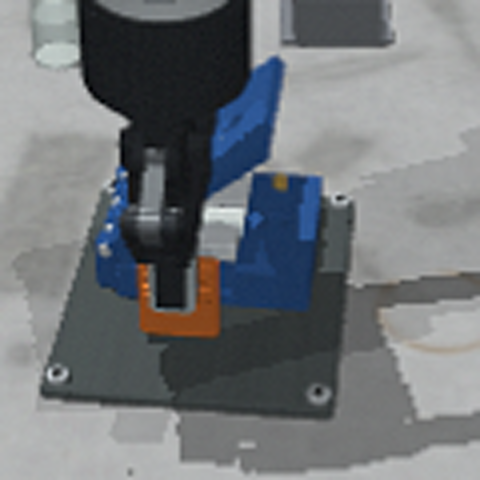

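View pics/w2.png

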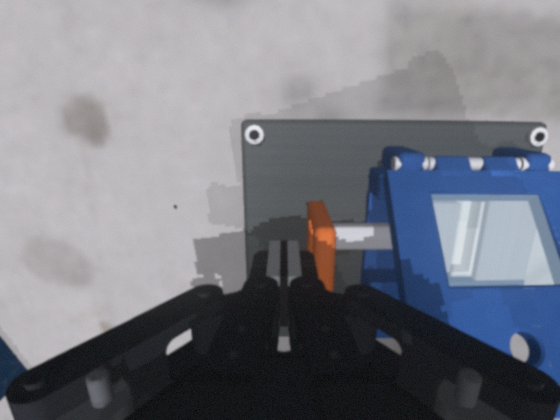

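```bash
python3 - <<'E'
from h import *
for n,uv,z in[('corner',(243,121),.008),('TL',(308,202),.06),('TR',(322,202),.06),('midR',(334,235),.06),('midL',(316,235),.06),('bR',(334,290),.06),('rodend',(390,235),.045)]:
    print(n,(loc(atz('wrist',uv,z))*1e3).round(1))
E
```

```text
corner [ 75.5 116.    8. ]
TL [43.9 83.3 60. ]
TR [43.9 77.4 60. ]
midR [28.9 71.7 60. ]
midL [28.9 79.6 60. ]
bR [ 1.7 70.6 60. ]
rodend [22.6 41.8 45. ]
```

>>> move_arm --commands "0 0.001 0 0;0 0.001 0 0;0 0 0 0"

```text
time: 5.9
eef_pos: [0.5955, 0.1317, 0.0466]
tcp_rot: [-179.7, -0.1, -6.4]
contact_force: [-0.2, 21.5, 0.5]
finger_gap: -0.0004
finger_force: 9.8
```

>>> move_arm --commands "0 -0.006 0 0;0 -0.009 0 0;0 0 -0.033 0;0 0 -0.033 0;0 0 -0.033 0;-0.009 0.0275 0 0;-0.009 0.0275 0 0;-0.009 0.0275 0 0;0 0 0.010 0;0 0 0.010 0;0 0 0 0"

```text
time: 6.82
eef_pos: [0.5594, 0.0645, 0.1232]
tcp_rot: [180.0, 0.2, -6.4]
contact_force: [-0.3, -0.1, -0.6]
finger_gap: 0.0
finger_force: 0.0
```

>>> move_arm --commands "-0.001 0 0.009 0;-0.003 0 0.009 0;-0.003 0 0.009 0;-0.003 0 0.009 0;-0.003 0 0.009 0;-0.003 0 0.009 0;-0.003 0 0.009 0;0 0 0 0"

```text
time: 7.48
eef_pos: [0.5398, 0.0666, 0.0602]
tcp_rot: [180.0, 0.2, -6.3]
contact_force: [0.1, 0.3, -0.9]
finger_gap: 0.0002
finger_force: 0.0
```

```bash
python3 - <<'E'
from h import *
s=r.sense();print(loc(s['eef_pos']),s['contact_force'])
a=snap('side','s3')
A=cv2.resize(a[200:320,225:345],(480,480),interpolation=cv2.INTER_CUBIC)
cv2.imwrite('pics/c3.png',A[:,:,::-1])
E
```

```text
[-0.03639916  0.02287564  0.06020838] [ 0.14437732  0.30905206 -0.863884  ]
```

View pics/c3.png

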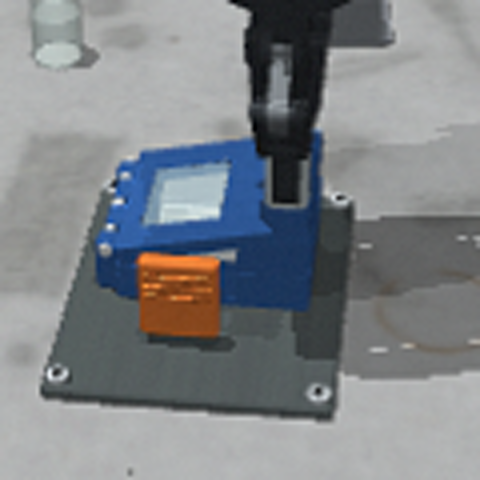

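>>> move_arm --commands "0 0 0.006 0;0 0 0.006 0;0 0 0.005 0;0 0 0.002 0;0 0 0 0;0 0 0 0"

```text
time: 8.03
eef_pos: [0.5418, 0.0667, 0.0433]
tcp_rot: [-180.0, -0.0, -6.3]
contact_force: [0.3, 0.7, 0.9]
finger_gap: -0.0002
finger_force: 0.7
```

>>> move_arm --commands "0 0 0.002 0;0 0 0.001 0;0 0 0 0;0 0 0 0"

```text
time: 8.37
eef_pos: [0.5416, 0.0667, 0.0403]
tcp_rot: [-180.0, 0.0, -6.3]
contact_force: [-0.6, -0.0, 1.9]
finger_gap: -0.0001
finger_force: 1.1
```

>>> move_arm --commands "0 0 -0.035 0;0 0 -0.035 0;0 0 -0.035 0;0 0 -0.035 0;-0.0017 0.0363 0 0;-0.0017 0.0363 0 0;-0.0017 0.0363 0 0;-0.0017 0.0363 0 0;-0.0017 0.0363 0 0;-0.0017 0.0363 0 0;-0.0017 0.0363 0 0;-0.0017 0.0363 0 0" --jaw 1

```text
time: 9.37
eef_pos: [0.4955, -0.2222, 0.1803]
tcp_rot: [180.0, -0.0, -6.3]
contact_force: [1.4, 0.1, 0.5]
finger_gap: 0.0853
finger_force: 0.0
```

>>> move_arm --commands "0 0 0 0;0 0 0 0;0 0 0 0"

```text
time: 9.62
eef_pos: [0.4959, -0.2203, 0.18]
tcp_rot: [-180.0, 0.0, -6.4]
contact_force: [-0.3, -0.1, 0.6]
finger_gap: 0.0857
finger_force: 0.0
```

```bash
python3 - <<'E'
from h import *
s=r.sense();print(s['eef_pos'],s['tcp_rot'])
cal=r.get_calibration('wrist');b=snap('wrist','w4')
for l in('pin_knob','pin_collar','vial_mid'):
    print(l,[(np.round(d['rect']).astype(int).tolist(),round(d['conf'],2)) for d in r.spot_in(l,'wrist')[:2]])
hsv=cv2.cvtColor(b,cv2.COLOR_RGB2HSV);m=(((hsv[...,0]<6)|(hsv[...,0]>174))&(hsv[...,1]>150)&(hsv[...,2]>60)).astype(np.uint8)
n,_,st,ce=cv2.connectedComponentsWithStats(m)
for i in range(1,n):
    if st[i,4]>60: print(st[i],ce[i])
print('proj',proj('wrist',s['eef_pos'],cal))
a=snap('side','s4');A=cv2.resize(a[200:320,225:345],(480,480),interpolation=cv2.INTER_CUBIC)
cv2.imwrite('pics/c4.png',np.vstack([cv2.resize(b,(480,360)),A[20:260]])[:,:,::-1])
E
```

```text
[ 0.4958543  -0.22034337  0.18004465] [-1.79977741e+02  2.08895595e-02 -6.39686166e+00]
pin_knob [([266, 168, 296, 205], 0.7)]
pin_collar [([265, 168, 297, 207], 0.73)]
vial_mid []
[272 185  17  18 249] [280.02409639 193.6184739 ]
proj [[283.17168241 256.95495167]]
```

View pics/c4.png

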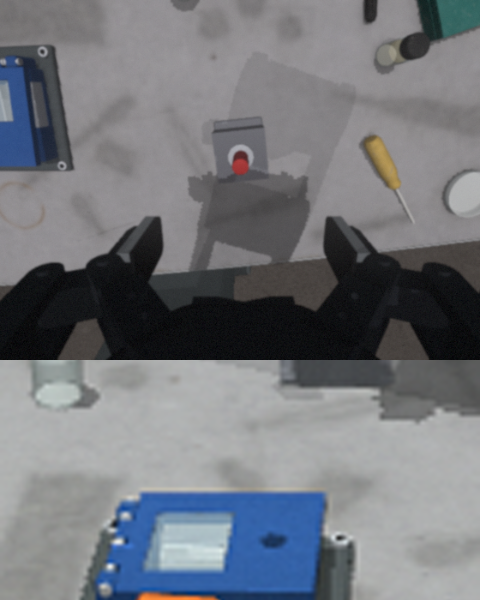

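```bash
python3 - <<'E'
from h import *
for uv,z in [((280.5,196),.08),((280,193.6),.07),((280,183),.038)]:
    X=atz('wrist',uv,z);d=X-r.sense()['eef_pos'];y=np.radians(-6.4);print(X.round(4),'tool',[round(d[0]*np.cos(y)+d[1]*np.sin(y),4),round(d[0]*np.sin(y)-d[1]*np.cos(y),4)])
E
```

```text
[ 0.5003 -0.2176  0.08  ] tool [np.float64(0.0037), np.float64(-0.0022)]
[ 0.4996 -0.217   0.07  ] tool [np.float64(0.003), np.float64(-0.0027)]
[ 0.5012 -0.2169  0.038 ] tool [np.float64(0.0046), np.float64(-0.003)]
```

>>> move_arm --commands "0.004 -0.0025 0.02 0;0 0 0.027 0;0 0 0.027 0;0 0 0.027 0;0 0 0.02 0;0 0 0.013 0;0 0 0 0;0 0 0 0"

```text
time: 10.53
eef_pos: [0.5002, -0.2176, 0.0459]
tcp_rot: [-180.0, 0.1, -6.3]
contact_force: [-0.2, 0.1, -0.0]
finger_gap: 0.0854
finger_force: 0.0
```

>>> move_arm --commands "0 0 0 0;0 0 0 0;0 0 0 0;0 0 0 0;0 0 0 0;0 0 0 0;0 0 0 0;0 0 0 0" --jaw 0 --newtons 60

```text
time: 11.2
eef_pos: [0.5006, -0.2185, 0.0469]
tcp_rot: [180.0, -0.0, -6.3]
contact_force: [-0.6, 0.4, 5.2]
finger_gap: 0.0142
finger_force: 58.3
```

>>> move_arm --commands "0 0 -0.025 0;0 0 -0.025 0;0 0 -0.03 0;0 0 -0.02 0;0.002 -0.0331 0 0;0.002 -0.0331 0 0;0.002 -0.0331 0 0;0.002 -0.0331 0 0;0.002 -0.0331 0 0;0.002 -0.0331 0 0;0.002 -0.0331 0 0;0.002 -0.0331 0 0"

```text
time: 12.2
eef_pos: [0.5453, 0.0446, 0.1463]
tcp_rot: [180.0, 0.0, -6.3]
contact_force: [0.7, 0.2, -1.6]
finger_gap: 0.0145
finger_force: 58.9
```

>>> move_arm --commands "0 0 0 0;0 0 0 0;0 0 0 0"

```text
time: 12.45
eef_pos: [0.5451, 0.0429, 0.1461]
tcp_rot: [180.0, 0.0, -6.3]
contact_force: [-1.3, -1.3, -1.2]
finger_gap: 0.0144
finger_force: 59.0
```

```bash
python3 - <<'E'
from h import *
s=r.sense();print(s['eef_pos'],s['tcp_rot'],s['finger_gap'],loc(s['eef_pos']))
b=snap('wrist','w5');a=snap('side','s5')
for l in('pin_knob','pin_collar','pin_tip'):
  for c in('wrist','side'): print(l,c,[(np.round(d['rect']).astype(int).tolist(),round(d['conf'],2)) for d in r.spot_in(l,c)[:2]])
e=np.array(s['eef_pos']);print('expect', [ (c,proj(c,np.array([e+[0,0,.02],e+[0,0,-.011],e+[0,0,-.039],[.5456,.043,.045]])).round().tolist()) for c in('side','wrist','top')])
A=cv2.resize(a[190:290,240:340],(400,400),interpolation=cv2.INTER_CUBIC)
B=cv2.resize(b[150:350,183:383],(400,400),interpolation=cv2.INTER_CUBIC)
cv2.imwrite('pics/c5.png',np.hstack([A,B])[:,:,::-1])
E
```

```text
[0.54511102 0.04294121 0.14610783] [ 1.79976470e+02  3.27929864e-02 -6.28576799e+00] 0.014402663086039503 [-2.85172307e-02 -8.02258339e-05  1.46107828e-01]
pin_knob wrist [([259, 223, 308, 307], 0.74)]
pin_knob side []
pin_collar wrist [([260, 225, 311, 315], 0.69)]
pin_collar side [([292, 210, 300, 224], 0.42), ([260, 262, 280, 283], 0.37)]
pin_tip wrist [([261, 226, 309, 312], 0.59)]
pin_tip side [([290, 216, 300, 223], 0.49)]
expect [('side', [[294.0, 198.0], [294.0, 212.0], [294.0, 224.0], [293.0, 249.0]]), ('wrist', [[282.0, 278.0], [282.0, 248.0], [282.0, 229.0], [283.0, 200.0]]), ('top', [[255.0, 224.0], [255.0, 226.0], [256.0, 228.0], [257.0, 232.0]])]
```

View pics/c5.png

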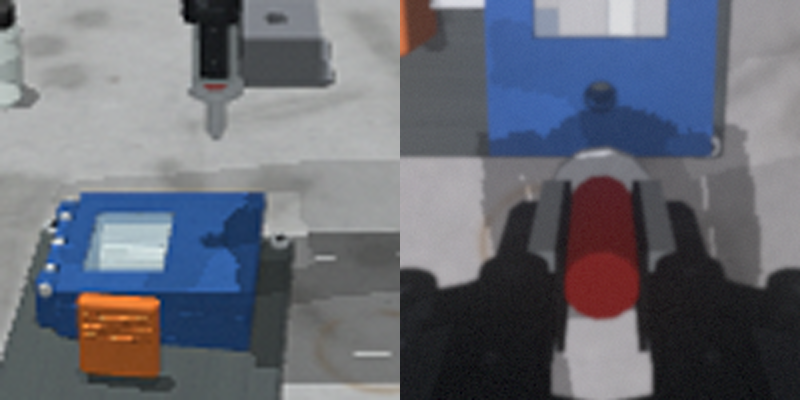

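```bash
python3 - <<'E'
from h import *
e=np.array(r.sense()['eef_pos']);y=np.radians(-6.3)
def tool(X): d=X-e; return (np.array([d[0]*np.cos(y)+d[1]*np.sin(y),d[0]*np.sin(y)-d[1]*np.cos(y),d[2]])*1e3).round(1)
print('lid hole',tool(atz('wrist',(283,198.5),.044)))
print('knob top',tool(atz('wrist',(283.5,292.5),e[2]+.033)))
print('collar front top edge',tool(atz('wrist',(283,224.8),e[2]-.007)))
E
python3 - <<'E'
import cv2
from h import *
b=cv2.imread('pics/w5.png')[:,:,::-1]
g=cv2.cvtColor(np.ascontiguousarray(b),cv2.COLOR_RGB2GRAY)[188:210,270:298]
m=(g<np.percentile(g,15)); ys,xs=np.nonzero(m);print(xs.mean()+270,ys.mean()+188)
hsv=cv2.cvtColor(np.ascontiguousarray(b),cv2.COLOR_RGB2HSV);m=(((hsv[...,0]<6)|(hsv[...,0]>174))&(hsv[...,1]>150)&(hsv[...,2]>110)).astype(np.uint8)
n,_,st,ce=cv2.connectedComponentsWithStats(m);i=1+st[1:,4].argmax();print(st[i],ce[i])
E
```

```text
lid hole [   1.1   -0.2 -102.3]
knob top [ 0.8  0.1 33. ]
collar front top edge [14.2 -0.1 -7. ]
283.4782608695652 200.30434782608697
[267 277  34  31 870] [283.42758621 292.14367816]
```

>>> move_arm --commands "0.0005 0 0.025 0;0 0 0.02 0;0 0 0.01 0;0 0 0.005 0;0 0 0.004 0;0 0 0.004 0;0 0 0 0"

```text
time: 13.43
eef_pos: [0.5461, 0.043, 0.0783]
tcp_rot: [-180.0, -0.0, -6.3]
contact_force: [-0.4, -0.1, -0.6]
finger_gap: 0.0145
finger_force: 59.0
```

>>> move_arm --commands "0 0 0.004 0;0 0 0.004 0;0 0 0.004 0;0 0 0.004 0;0 0 0 0"

```text
time: 13.85
eef_pos: [0.5455, 0.043, 0.0615]
tcp_rot: [180.0, 0.1, -6.3]
contact_force: [-0.9, 0.1, -1.3]
finger_gap: 0.0143
finger_force: 59.0
```

>>> move_arm --commands "0 0 0.003 0;0 0 0.003 0;0 0 0.003 0;0 0 0.002 0;0 0 0 0"

```text
time: 14.27
eef_pos: [0.5458, 0.043, 0.051]
tcp_rot: [-180.0, 0.0, -6.3]
contact_force: [-1.2, 0.2, 1.6]
finger_gap: 0.0144
finger_force: 59.1
```

>>> move_arm --commands "0 0 0.001 0;0 0 0.001 0;0 0 0.001 0;0 0 0 0"

```text
time: 14.6
eef_pos: [0.5457, 0.0431, 0.0487]
tcp_rot: [-180.0, 0.0, -6.3]
contact_force: [-5.0, 0.6, 9.5]
finger_gap: 0.0143
finger_force: 60.6
```

>>> move_arm --commands "-0.0008 0 0.001 0;0 0 0.001 0;0 0 0 0;0 0 0 0;0 0 0 0"

```text
time: 15.02
eef_pos: [0.5457, 0.0431, 0.0483]
tcp_rot: [-180.0, -0.1, -6.3]
contact_force: [-8.4, 0.6, 27.6]
finger_gap: 0.0142
finger_force: 62.6
```

```bash
python3 - <<'E'
from h import *
s=r.sense();print(s['eef_pos'],s['contact_force'])
b=snap('wrist','w6');a=snap('side','s6')
A=cv2.resize(a[190:310,230:350],(480,480),interpolation=cv2.INTER_CUBIC)
cv2.imwrite('pics/c6.png',A[:,:,::-1])
E
```

```text
[0.54573625 0.04308077 0.0483292 ] [-8.3942367   0.64413631 27.55113374]
```

View pics/c6.png

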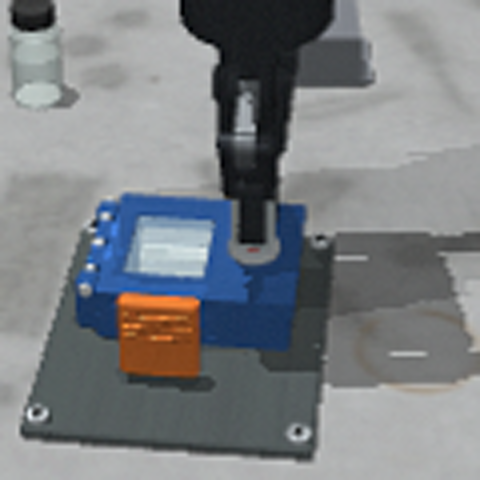

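```bash
python3 -c "
from bench import r
print(r.hand_in())"
```

```text
the job is handed in; nothing more can be done
None
```

I handed the job in at about 15 s of the 62 s allowed; no verdict came back. At hand-in the jaw was bearing on the cuvette and the lid looked fully shut. The gripped pin was seated through both holes and pressed down with about 27 N, and I never went near the vial.

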